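Press the popped-up lid of a screw box home

ROBOT

A 7-joint arm with a two-finger parallel gripper is mounted at the origin on a cart in front of the work surface, level with it; the furniture and walls round the work are solid. World frame = base frame: x ahead of the robot, y to its left, z up, the work surface at z = 0. Lengths are in m, angles in rad, forces in N, time in s.
With the tool pointing down it reaches from about 0.425 to 0.925 m from the base axis. Payload 6.8 kg.
Tool frame: the origin (TCP) lies between the finger pads; the fingertips stand finger_overhang ahead of it and the grasp point (between the pads) lies 6 mm ahead of it (finger_overhang is the distance from the TCP to the fingertips, in m); z points along the fingers, y is the line along which they close (so a half turn about z gives the same grasp; the last joint's range is limited). The gripper opens to 85 mm and grips with 20 to 120 N. Pads are 22 mm wide; open, the fingers measure 114 mm over their backs; the gripper's body (76 mm by 85 mm) begins 54 mm behind the grasp point. The pads swing forward as they close: fully open they stand 13 mm farther back than shut.
Start: joints at [1.154, 0.477, 0.022, 1.555, -0.011, 1.109, -0.083], TCP at [0.205, -0.643, 0.232] pointing down, gripper open.
Joint ranges: [-2.96, 2.96], [-0.34, 2.1], [-1.41, 1.46], [0.24, 2.44], [-1.37, 4.51], [0.17, 1.92], [-2.96, 2.96]. Speed limits (rad/s): [2.39, 2.39, 3.14, 3.14, 3.14, 3.14, 3.14].

INTERFACE

Orientations are given as a unit quaternion [w, x, y, z].
In Python, from station import * gives the robot as it stands.
- The arm moves only by the tool drive_tool, never from a script. Its argument "increments" is a list of rows, each an object of numbers: "claw": the finger opening in m, from 0 to 0.0854; "dx", "dy", "dz": the shift along the tool's x, y, z in m; "wx", "wy", "wz": the turn, a rotation vector about the tool's x, y, z in degrees. A call has 1 to 20 rows; each row shifts and turns the commanded pose from where the row before left it, along the tool's axes as they then stand; what a row does not reach is not made up. A row lasts 1/8 s, in which the tool goes at most 62.5 mm and 10.7 degrees, less where a joint would pass 70% of its speed; a pose out of reach is approached as far as the arm can. A call with a gripper value outside its range is refused whole. The fingers move at their own pace and stop on an object; "newtons" is the grip in N (left out, the last holds). Time passes only in rows, so rows that do not move let the fingers close. It gives the time, the measured TCP pose, the force, the opening and the grip force at its end, in the units of the state.
- get_obs(): the state, without advancing time (a new reading comes with each control period).
- read_camera(name): name is "side" or "top"; returns (picture, depth): 384x512x3 uint8, red, green, blue; 384x512 float32, m along the optical axis (not along the pixel's ray), 0 where there is no reading.
- calibration(name): a dict with "intrinsics" (3x3 intrinsics, pixels), "k1" (the pictures are not rectified: a ray, as slopes to the right and down, at radius r is drawn at 1 + k1 r^2 times it, then the intrinsics apply), "R" (3x3) and "t" (3): a world point X has camera coordinates R X + t. Camera axes: x right, y down, z forward; pixel columns grow to the right and rows downward; lengths in m; the calibration is good to about 2 mm. A picture is of the moment at which its call begins. calibration takes no time and is no camera call.
- hand_in(): hands the job in; it is judged then, once.
The state is a dict: "t": time; "q": joint angles; "joint_vel": joint speeds; "joint_torque": joint torques, N m; "eef_pos": TCP position; "tool_rot": TCP orientation; "contact_force": force on the tool from outside, world axes, zero at the start; "torque": the same for the moment, N m; "gripper_width": opening from 0.0 (shut) to 1.0 (fully open); "grasp_force": force on a finger pad.
Only numpy, scipy, OpenCV 4.12 (cv2) and the standard library are available. Lean on these libraries where they do the work, as an engineer would, in place of code of your own. Each camera call takes 0.05 s, during which the arm holds its last target. There are 200 camera calls.

TASK

The orange snap lid on the grey screw box has popped up at both ends. Press both ends down until the lid is fully home all round, then take your hand away. Leave the box standing where it is and do not disturb the things next to it.

Things in the scene. Friction and masses are not known exactly. Their poses are not given: they have to be found in the camera images.
- screw_box: grey plastic box of screws, 82 x 132 mm (92 x 142 mm over its ledge), 1.2 kg, standing loose on the bench. Origin: centre of its underside; z up, y along its length from right pad to left pad. Its orange snap lid (90 x 140 mm) is captive; each end now stands about 8 to 14 mm too high. When home, both pads' tops are 68 mm above the box's origin.
- left_pad (a point): centre of the top face of the black ribbed thumb pad (50 x 26 mm, long side across the box) on the +y end of the orange lid; moves with the lid. When home: 50 mm from the box's middle, 68 mm above its origin. The end slides down at about 9 to 10 N on the pad, stops solid when home and stays put; with the other end still up, a pressed end can read up to 2 mm high.
- right_pad (a point): the same for the pad on the -y end of the lid; when home 50 mm from the box's middle towards -y, 68 mm above its origin; same force and behaviour.
- tape_measure: yellow tape measure, 63 x 99 x 37 mm high, loose, beside the left (+y) end of the box. Origin: centre of its underside. Leave it alone.
- wax_tin: flat round dark blue wax tin with its lid on, 99 mm across, 24 mm high, loose, beside the right (-y) end of the box. Origin: centre of its underside. Leave it alone.
- screwdriver: red-handled screwdriver, 27 x 207 x 28 mm high, loose, lying in front of the box along its length. Origin: centre of its underside. Leave it alone.
Things that resemble listed ones, but are neither listed nor needed, are in the scene too. There is more than one size of the screw_box; the job needs the larger.

How it is judged:
At the end, for the whole second after the job is handed in: Both pads of the lid are within about 2 mm of their seated height (68 mm above the box's origin), and the box stands level and at rest on the bench (z of each of left_pad, right_pad in the frame of screw_box below 0.0702 m and angle between screw_box's own z axis and vertical below 0.05 rad and height (world z) of screw_box below 0.006 m and linear speed of screw_box below 0.02 m/s); the robot touches nothing.
It fails at once if the box was shifted more than 40 mm (distance of screw_box from where it was at the start of the episode above 0.04 m).
It fails at once if the box was tipped (angle between screw_box's own z axis and vertical above 0.2 rad).
It fails at once if a thing next to the box was moved more than 30 mm (distance of any of tape_measure, wax_tin, screwdriver from where it was at the start of the episode above 0.03 m).
It also fails if it takes over 35 s, if anything falls off the work surface, if the arm or the gripper's body presses on something with over 40 N, if the wrist force passes 120 N, or if a joint passes its speed limit or range.

## Working session

There is one attempt and no reset: what is moved stays moved. The work goes in short steps, Python scripts to look and compute and a tool call to move; the robot and the scene stay as the last step left them, time stands still between calls to the robot, and variables do not carry over. Pictures are saved under pics/ and viewed, at most 10 in all, crops included, and the job is handed in when it is done.

Besides the shell and the picture viewer there is one more tool, called after "Emit:" as a command line: name --argument value ..., lists and objects as JSON in quotes. drive_tool: Moves the arm, as the interface text tells. Its arguments: {"type":"object","properties":{"increments":{"type":"array","items":{"type":"object","properties":{"claw":{"type":"number"},"dx":{"type":"number"},"dy":{"type":"number"},"dz":{"type":"number"},"wx":{"type":"number"},"wy":{"type":"number"},"wz":{"type":"number"}}}},"newtons":{"type":"number"}},"required":["increments"]}

```bash
mkdir -p pics
python3 - <<'E'
from station import *
import cv2,numpy as np
o=get_obs();print(o)
for n in("top","side"):
    p,d=read_camera(n);np.savez(n+"0.npz",p=p,d=d);cv2.imwrite(f"pics/{n}0.png",p[...,::-1]);c=calibration(n);print(n,c)
E
```

```text
{'t': 0.0, 'q': array([ 1.15389046,  0.47773762,  0.02235164,  1.55646628, -0.01149759,
        1.10929949, -0.08310202]), 'joint_vel': array([ 0.0006175 , -0.00150262,  0.00277316, -0.00076598, -0.00094571,
        0.00034839,  0.00018508]), 'joint_torque': array([-1.21029858e-03, -5.96451902e+01,  1.60721295e+00, -2.81200737e+01,
        1.24255262e-02,  9.34130891e-03,  8.16309034e-05]), 'eef_pos': array([ 0.20494366, -0.64251066,  0.23126158]), 'tool_rot': array([-8.67302483e-04,  9.88102374e-01,  1.53795009e-01, -2.04996455e-04]), 'contact_force': array([-0.34759799, -0.09937564, -0.09521497]), 'torque': array([ 0.04296396, -0.02898534, -0.06071956]), 'grasp_force': 0.0, 'gripper_width': 0.9996833499984396}
top {'intrinsics': array([[440.60969473,   0.        , 253.45483974],
       [  0.        , 440.60969473, 192.61370495],
       [  0.        ,   0.        ,   1.        ]]), 'k1': -0.04767480301829926, 'R': array([[-0.05849461, -0.9982603 , -0.00740007],
       [-0.97245331,  0.05865475, -0.2255974 ],
       [ 0.22563897, -0.00600001, -0.97419251]]), 't': array([-0.04953924,  0.54348517,  1.08159427])}
side {'intrinsics': array([[399.80410152,   0.        , 252.23489096],
       [  0.        , 399.80410152, 188.06514728],
       [  0.        ,   0.        ,   1.        ]]), 'k1': -0.031914163792306126, 'R': array([[ 0.80100659, -0.59863687,  0.00472578],
       [-0.46853195, -0.63179432, -0.61750607],
       [ 0.37264763,  0.49241226, -0.78655192]]), 't': array([-0.46643789,  0.22339964,  0.74340067])}
```

View pics/top0.png

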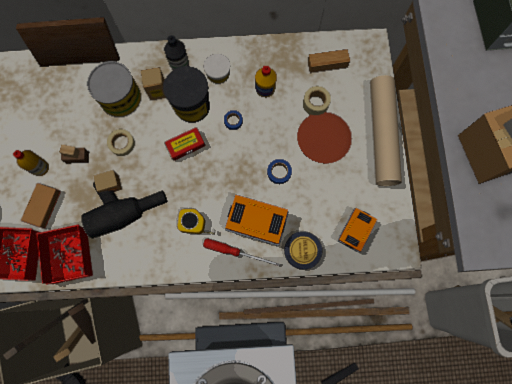

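View pics/side0.png

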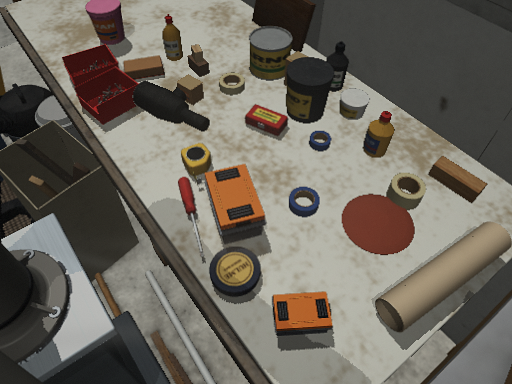

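Two orange-lidded boxes are visible. The one at top (257,219) / side (235,198) is the larger, and it has the tape measure, wax tin and screwdriver beside it, so it fits. The one at top (358,229) / side (302,312) is smaller. I'll confirm in a crop and measure both.

```bash
cat > h.py <<'E'
import numpy as np,cv2
from station import *
def world(n,uv,d):
    c=calibration(n);K=c["intrinsics"]
    x=cv2.undistortPoints(np.array(uv,float).reshape(-1,1,2),K,np.array([c["k1"],0,0,0,0.]))[:,0]
    P=np.c_[x,np.ones(len(x))]*np.array(d)[:,None]
    return (P-c["t"])@c["R"]
def analyse(n,p,d,box):
    x0,y0,x1,y1=box
    h=cv2.cvtColor(p,cv2.COLOR_RGB2HSV);s=np.zeros(d.shape,np.uint8);s[y0:y1,x0:x1]=1
    o=((h[...,0]>5)&(h[...,0]<20)&(h[...,1]>170)&(h[...,2]>120)).astype(np.uint8)*s
    hull=cv2.convexHull(cv2.findNonZero(o));m=cv2.fillConvexPoly(np.zeros_like(o),hull,1)
    dark=((h[...,2]<75)&(m>0)).astype(np.uint8)
    dark=cv2.morphologyEx(dark,cv2.MORPH_CLOSE,np.ones((3,3)))
    k,l,st,ce=cv2.connectedComponentsWithStats(dark)
    for mm,name in [(o,"lid")]+[((l==i).astype(np.uint8),"pad") for i in range(1,k) if st[i,4]>25]:
        v,u=np.nonzero((mm>0)&(d>0));W=world(n,np.c_[u,v],d[v,u])
        print(n,name,len(u),"px",u.mean().round(1),v.mean().round(1),"W med",np.median(W,0).round(4),"mean",W.mean(0).round(4))
        if name=="lid":
            r=cv2.minAreaRect((W[W[:,2]>np.median(W[:,2])-.01][:,:2]*1000).astype(np.float32));print("  rect mm",r)
E
python3 - <<'E'
from h import *
for n,bs in(("top",[(215,185,300,250),(330,200,385,255)]),("side",[(195,155,275,245),(265,280,340,350)])):
    z=np.load(n+"0.npz")
    for b in bs: analyse(n,z["p"],z["d"],b)
z=np.load("top0.npz");a=cv2.resize(z["p"][175:275,165:325],None,fx=4.5,fy=4.5,interpolation=2);cv2.imwrite("pics/c.png",a[...,::-1])
E
```

```text
top lid 1469 px 256.3 218.7 W med [ 0.4678 -0.0849  0.0783] mean [ 0.4681 -0.0848  0.0783]
  rect mm ((468.9049987792969, -84.68853759765625), (138.83648681640625, 88.997802734375), 70.09095001220703)
top pad 196 px 237.0 212.6 W med [ 0.4868 -0.0374  0.0802] mean [ 0.4862 -0.0371  0.0801]
top pad 192 px 275.4 223.7 W med [ 0.4517 -0.132   0.0798] mean [ 0.452  -0.1319  0.0801]
top lid 664 px 357.9 229.1 W med [ 0.4306 -0.3461  0.0454] mean [ 0.4305 -0.3459  0.0455]
  rect mm ((430.8658142089844, -346.58056640625), (62.47211456298828, 96.92143249511719), 58.302085876464844)
top pad 79 px 363.9 217.3 W med [ 0.4602 -0.3646  0.0474] mean [ 0.46   -0.3644  0.047 ]
top pad 82 px 351.8 240.3 W med [ 0.4027 -0.3265  0.0468] mean [ 0.4023 -0.3266  0.047 ]
side lid 1831 px 233.1 194.8 W med [ 0.466  -0.0892  0.0783] mean [ 0.4665 -0.0894  0.0783]
  rect mm ((468.1916198730469, -86.88236236572266), (139.95802307128906, 87.89305114746094), 70.42973327636719)
side pad 209 px 226.6 174.1 W med [ 0.4857 -0.0391  0.0806] mean [ 0.4856 -0.0387  0.0806]
side pad 260 px 239.6 211.7 W med [ 0.4514 -0.1326  0.0801] mean [ 0.4516 -0.1328  0.08  ]
side lid 1421 px 301.9 310.5 W med [ 0.4304 -0.348   0.0465] mean [ 0.4299 -0.3483  0.0464]
  rect mm ((430.98284912109375, -347.4726867675781), (61.72014236450195, 96.09761047363281), 57.153343200683594)
side pad 183 px 321.4 308.1 W med [ 0.4593 -0.3663  0.0479] mean [ 0.4594 -0.3661  0.0479]
side pad 181 px 282.1 310.9 W med [ 0.401  -0.3289  0.0479] mean [ 0.4012 -0.3287  0.0479]
```

View pics/c.png

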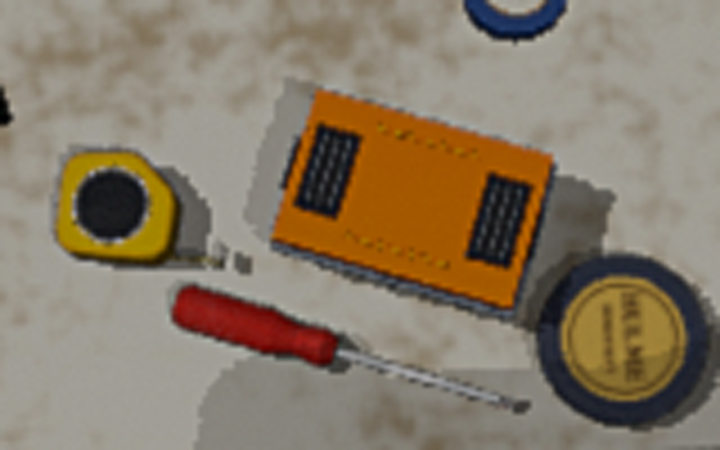

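The crop confirms it: the big box's pads are at crop (328,170) = left and (500,220) = right. Both views agree: left pad (0.486,-0.038,0.080), right pad (0.452,-0.132,0.080). Next I move above the right pad with the fingers shut, and turn the finger line across the box.

Emit:
drive_tool --increments '[{"claw": 0,"dx": 0.028,"dy": -0.0294},{"claw": 0,"dx": 0.028,"dy": -0.0294},{"claw": 0,"dx": 0.028,"dy": -0.0294},{"claw": 0,"dx": 0.028,"dy": -0.0294},{"claw": 0,"dx": 0.028,"dy": -0.0294},{"claw": 0,"dx": 0.028,"dy": -0.0294},{"claw": 0,"dx": 0.028,"dy": -0.0294},{"claw": 0,"dx": 0.028,"dy": -0.0294},{"claw": 0,"dx": 0.028,"dy": -0.0294},{"claw": 0,"dx": 0.028,"dy": -0.0294},{"claw": 0,"dx": 0.028,"dy": -0.0294},{"claw": 0,"dx": 0.028,"dy": -0.0294},{"claw": 0,"dx": 0.028,"dy": -0.0294},{"claw": 0,"dx": 0.028,"dy": -0.0294},{"claw": 0,"wz": -10.4},{"claw": 0,"wz": -10.4},{"claw": 0,"wz": -10.4},{"claw": 0,"wz": -10.4},{"claw": 0,"wz": -10.4},{"claw": 0}]'

```text
schema error: expected keys claw, dx, dy, dz, wx, wy, wz
```

Run:
```python
from h import *
import station
print([a for a in dir(station) if a[0]!='_'], getattr(station,"finger_overhang",None))
from scipy.spatial.transform import Rotation as R
o=get_obs();q=o["tool_rot"];M=R.from_quat(np.r_[q[1:],q[0]]).as_matrix()
print(o["t"],o["eef_pos"],o["contact_force"],M.round(3),o["gripper_width"])
print("to right",M.T@(np.array([.4517,-.1322,.12])-o["eef_pos"]),"to left from right",M.T@np.array([.0344,.0942,0]))
```

```text
['PlanningError', 'calibration', 'finger_overhang', 'get_obs', 'hand_in', 'read_camera'] 0.025
0.1 [ 0.20498239 -0.64257362  0.23132646] [-0.13977065  0.56812475 -0.11963352] [[ 0.953  0.304 -0.001]
 [ 0.304 -0.953  0.002]
 [-0.    -0.002 -1.   ]] 0.9987135976073616
to right [ 0.39019008 -0.41105016  0.11195473] to left from right [ 0.06140528 -0.07928667  0.00012282]
```

Emit:
drive_tool --increments '[{"claw": 0,"dx": 0.028,"dy": -0.0294,"dz": 0,"wx": 0,"wy": 0,"wz": 0},{"claw": 0,"dx": 0.028,"dy": -0.0294,"dz": 0,"wx": 0,"wy": 0,"wz": 0},{"claw": 0,"dx": 0.028,"dy": -0.0294,"dz": 0,"wx": 0,"wy": 0,"wz": 0},{"claw": 0,"dx": 0.028,"dy": -0.0294,"dz": 0,"wx": 0,"wy": 0,"wz": 0},{"claw": 0,"dx": 0.028,"dy": -0.0294,"dz": 0,"wx": 0,"wy": 0,"wz": 0},{"claw": 0,"dx": 0.028,"dy": -0.0294,"dz": 0,"wx": 0,"wy": 0,"wz": 0},{"claw": 0,"dx": 0.028,"dy": -0.0294,"dz": 0,"wx": 0,"wy": 0,"wz": 0},{"claw": 0,"dx": 0.028,"dy": -0.0294,"dz": 0,"wx": 0,"wy": 0,"wz": 0},{"claw": 0,"dx": 0.028,"dy": -0.0294,"dz": 0,"wx": 0,"wy": 0,"wz": 0},{"claw": 0,"dx": 0.028,"dy": -0.0294,"dz": 0,"wx": 0,"wy": 0,"wz": 0},{"claw": 0,"dx": 0.028,"dy": -0.0294,"dz": 0,"wx": 0,"wy": 0,"wz": 0},{"claw": 0,"dx": 0.028,"dy": -0.0294,"dz": 0,"wx": 0,"wy": 0,"wz": 0},{"claw": 0,"dx": 0.028,"dy": -0.0294,"dz": 0,"wx": 0,"wy": 0,"wz": 0},{"claw": 0,"dx": 0.028,"dy": -0.0294,"dz": 0,"wx": 0,"wy": 0,"wz": 0},{"claw": 0,"dx": 0,"dy": 0,"dz": 0,"wx": 0,"wy": 0,"wz": -10.4},{"claw": 0,"dx": 0,"dy": 0,"dz": 0,"wx": 0,"wy": 0,"wz": -10.4},{"claw": 0,"dx": 0,"dy": 0,"dz": 0,"wx": 0,"wy": 0,"wz": -10.4},{"claw": 0,"dx": 0,"dy": 0,"dz": 0,"wx": 0,"wy": 0,"wz": -10.4},{"claw": 0,"dx": 0,"dy": 0,"dz": 0,"wx": 0,"wy": 0,"wz": -10.4},{"claw": 0,"dx": 0,"dy": 0,"dz": 0,"wx": 0,"wy": 0,"wz": 0}]'

```text
t: 2.6
eef_pos: [0.4532, -0.1319, 0.2319]
tool_rot: [-0.0, 0.821, 0.571, -0.0]
contact_force: [0.0, 0.3, 0.4]
gripper_width: 0.006
grasp_force: 0.0
```

```bash
cat > w.py <<'E'
from h import *
from scipy.spatial.transform import Rotation as R
o=get_obs();q=o["tool_rot"];M=R.from_quat(np.r_[q[1:],q[0]]).as_matrix()
print(o["t"],o["eef_pos"],o["contact_force"],M.round(3),o["gripper_width"])
for n,P in(("right",[.4517,-.1322]),("left",[.4862,-.038])):
    print("to",n,(M.T@(np.r_[P,.12]-o["eef_pos"])).round(4))
E
python3 w.py
```

```text
2.6 [ 0.45321324 -0.13187298  0.23193137] [0.04773135 0.31589509 0.43475659] [[ 0.349  0.937 -0.001]
 [ 0.937 -0.349  0.   ]
 [-0.    -0.001 -1.   ]] 0.0059751420904934705
to right [-0.0008 -0.0012  0.1119]
to left [ 0.0995 -0.0017  0.1119]
```

Emit:
drive_tool --increments '[{"claw": 0,"dx": -0.0008,"dy": -0.0012,"dz": 0.03,"wx": 0,"wy": 0,"wz": 0},{"claw": 0,"dx": 0,"dy": 0,"dz": 0.03,"wx": 0,"wy": 0,"wz": 0},{"claw": 0,"dx": 0,"dy": 0,"dz": 0.03,"wx": 0,"wy": 0,"wz": 0},{"claw": 0,"dx": 0,"dy": 0,"dz": 0.015,"wx": 0,"wy": 0,"wz": 0},{"claw": 0,"dx": 0,"dy": 0,"dz": 0.005,"wx": 0,"wy": 0,"wz": 0},{"claw": 0,"dx": 0,"dy": 0,"dz": 0.005,"wx": 0,"wy": 0,"wz": 0},{"claw": 0,"dx": 0,"dy": 0,"dz": 0.005,"wx": 0,"wy": 0,"wz": 0},{"claw": 0,"dx": 0,"dy": 0,"dz": 0.003,"wx": 0,"wy": 0,"wz": 0},{"claw": 0,"dx": 0,"dy": 0,"dz": 0,"wx": 0,"wy": 0,"wz": 0}]'

```text
t: 3.72
eef_pos: [0.4521, -0.1322, 0.1092]
tool_rot: [0.0, 0.821, 0.571, -0.0]
contact_force: [-0.0, 1.0, -0.8]
gripper_width: -0.0
grasp_force: 0.0
```

Emit:
drive_tool --increments '[{"claw": 0,"dx": 0,"dy": 0,"dz": 0.002,"wx": 0,"wy": 0,"wz": 0},{"claw": 0,"dx": 0,"dy": 0,"dz": 0.002,"wx": 0,"wy": 0,"wz": 0},{"claw": 0,"dx": 0,"dy": 0,"dz": 0.002,"wx": 0,"wy": 0,"wz": 0},{"claw": 0,"dx": 0,"dy": 0,"dz": 0.002,"wx": 0,"wy": 0,"wz": 0},{"claw": 0,"dx": 0,"dy": 0,"dz": 0,"wx": 0,"wy": 0,"wz": 0}]'

```text
t: 4.35
eef_pos: [0.452, -0.1321, 0.101]
tool_rot: [-0.0, 0.821, 0.571, -0.0]
contact_force: [-0.7, 0.4, 0.4]
gripper_width: -0.002
grasp_force: 0.0
```

Emit:
drive_tool --increments '[{"claw": 0,"dx": 0,"dy": 0,"dz": 0.002,"wx": 0,"wy": 0,"wz": 0},{"claw": 0,"dx": 0,"dy": 0,"dz": 0.002,"wx": 0,"wy": 0,"wz": 0},{"claw": 0,"dx": 0,"dy": 0,"dz": 0.001,"wx": 0,"wy": 0,"wz": 0}]'

```text
t: 4.72
eef_pos: [0.452, -0.1321, 0.096]
tool_rot: [-0.0, 0.821, 0.571, -0.0]
contact_force: [-0.0, 0.5, -0.4]
gripper_width: -0.002
grasp_force: 0.0
```

Emit:
drive_tool --increments '[{"claw": 0,"dx": 0,"dy": 0,"dz": 0.001,"wx": 0,"wy": 0,"wz": 0},{"claw": 0,"dx": 0,"dy": 0,"dz": 0.001,"wx": 0,"wy": 0,"wz": 0},{"claw": 0,"dx": 0,"dy": 0,"dz": 0.001,"wx": 0,"wy": 0,"wz": 0}]'

```text
t: 5.1
eef_pos: [0.4522, -0.1322, 0.0932]
tool_rot: [0.0, 0.821, 0.571, 0.0]
contact_force: [-0.6, -0.4, 0.5]
gripper_width: -0.001
grasp_force: 0.0
```

Run:
```python
from h import *
p,d=read_camera("side");cv2.imwrite("pics/s1.png",cv2.resize(p[80:260,130:340],None,fx=3,fy=3,interpolation=2)[...,::-1])
```

```text
(no output)
```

View pics/s1.png

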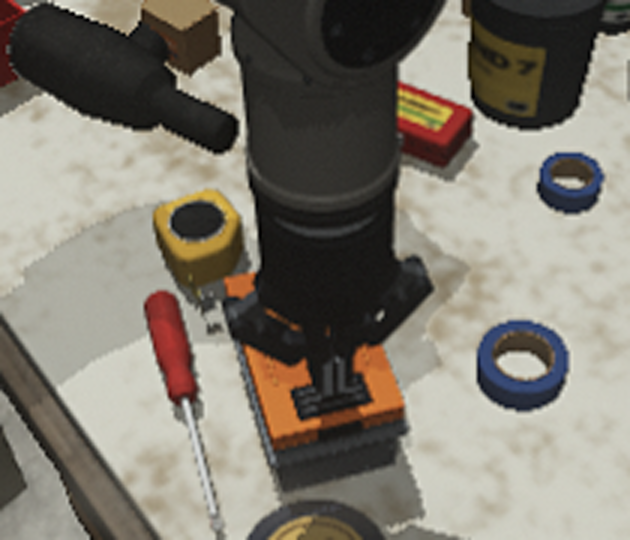

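The shut fingers stand over the right pad (crop 335,395), just above it and with no contact force yet. I'll keep going down in small steps.

Emit:
drive_tool --increments '[{"claw": 0,"dx": 0,"dy": 0,"dz": 0.001,"wx": 0,"wy": 0,"wz": 0},{"claw": 0,"dx": 0,"dy": 0,"dz": 0.001,"wx": 0,"wy": 0,"wz": 0},{"claw": 0,"dx": 0,"dy": 0,"dz": 0.001,"wx": 0,"wy": 0,"wz": 0}]'

```text
t: 5.52
eef_pos: [0.4521, -0.1322, 0.0901]
tool_rot: [0.0, 0.821, 0.571, 0.0]
contact_force: [0.4, 0.4, 0.5]
gripper_width: 0.0
grasp_force: 0.0
```

Emit:
drive_tool --increments '[{"claw": 0,"dx": 0,"dy": 0,"dz": 0.001,"wx": 0,"wy": 0,"wz": 0},{"claw": 0,"dx": 0,"dy": 0,"dz": 0.001,"wx": 0,"wy": 0,"wz": 0}]'

```text
t: 5.78
eef_pos: [0.4521, -0.1321, 0.0881]
tool_rot: [-0.0, 0.821, 0.571, -0.0]
contact_force: [0.1, 0.4, 0.1]
gripper_width: -0.002
grasp_force: 0.0
```

Run:
```python
from h import *
p,d=read_camera("side");np.savez("side1.npz",p=p,d=d)
analyse("side",p,d,(195,165,275,245))
z=np.load("side0.npz")
# lid end strips near the right end (front edge) before / after
for D,P in((z["d"],z["p"]),(d,p)):
    for u,v in((225,221),(229,222),(258,217),(257,212),(209,172),(208,175)): print((u,v),P[v,u],world("side",[[u,v]],[D[v,u]]).round(4))
print(get_obs()["joint_torque"])
cv2.imwrite("pics/s2.png",cv2.resize(p[170:250,190:280],None,fx=7,fy=7,interpolation=2)[...,::-1])
```

```text
side lid 637 px 232.5 205.9 W med [ 0.4421 -0.1221  0.0782] mean [ 0.4488 -0.1121  0.0796]
  rect mm ((466.44744873046875, -86.99110412597656), (138.1956024169922, 95.16190338134766), 67.71642303466797)
side pad 1130 px 230.9 195.8 W med [ 0.4341 -0.1349  0.1494] mean [ 0.4339 -0.1338  0.1454]
(225, 221) [181 106  50] [[ 0.4166 -0.1334  0.0793]]
(229, 222) [184 111  52] [[ 0.4222 -0.1387  0.0773]]
(258, 217) [73 40 26] [[ 0.4748 -0.1621  0.0758]]
(257, 212) [180 103  49] [[ 0.4791 -0.1531  0.0788]]
(209, 172) [177 108  53] [[ 0.4595 -0.0106  0.0792]]
(208, 175) [181 106  52] [[ 0.4532 -0.0165  0.0793]]
(225, 221) [206 126  61] [[ 0.4165 -0.1336  0.0798]]
(229, 222) [175 101  50] [[ 0.4218 -0.1394  0.0784]]
(258, 217) [80 43 25] [[ 0.4742 -0.1629  0.0773]]
(257, 212) [205 121  59] [[ 0.4798 -0.1522  0.0772]]
(209, 172) [185 103  51] [[ 0.4598 -0.01    0.0783]]
(208, 175) [191 105  53] [[ 0.4536 -0.0158  0.0784]]
[-6.71068352e-03 -4.34288871e+01 -2.65478119e+00 -1.90394336e+01
  5.55375475e-03  1.01177920e-03  3.87561609e-03]
```

View pics/s2.png

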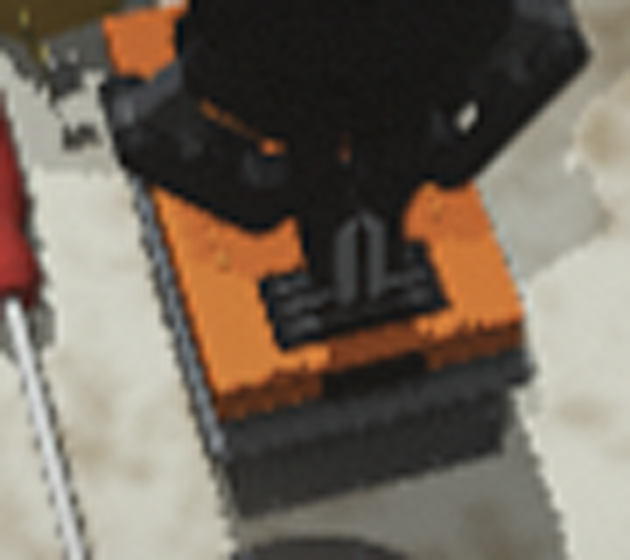

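Run:
```python
from h import *
z=np.load("side1.npz");d=z["d"]
for u,v in [(241,y) for y in range(198,219,2)]+[(228,200),(226,200),(228,202),(254,196),(208,190)]:
    print((u,v),z["p"][v,u],world("side",[[u,v]],[d[v,u]]).round(4)[0])
```

```text
(241, 198) [28 26 23] [ 0.4537 -0.136   0.1267]
(241, 200) [44 42 42] [ 0.4523 -0.1379  0.1235]
(241, 202) [32 30 30] [ 0.4496 -0.1417  0.1236]
(241, 204) [24 23 19] [ 0.4481 -0.1437  0.1208]
(241, 206) [24 21 19] [ 0.4483 -0.1431  0.1135]
(241, 208) [30 28 27] [ 0.4487 -0.1423  0.1058]
(241, 210) [30 27 25] [ 0.4482 -0.143   0.1004]
(241, 212) [28 25 24] [ 0.4477 -0.1435  0.0947]
(241, 214) [34 32 31] [ 0.4509 -0.1385  0.0794]
(241, 216) [23 24 24] [ 0.4477 -0.143   0.0805]
(241, 218) [120  60  31] [ 0.446  -0.1453  0.0778]
(228, 200) [27 26 26] [ 0.4249 -0.1365  0.1442]
(226, 200) [28 26 24] [ 0.4225 -0.1334  0.1427]
(228, 202) [29 25 23] [ 0.4243 -0.1369  0.1389]
(254, 196) [33 28 24] [ 0.4702 -0.1543  0.1394]
(208, 190) [41 41 41] [ 0.3955 -0.1211  0.1801]
```

The depth image shows the lid unmoved and the fingertips' bottom at about z = 0.09, so the tips reach less far than stated and I'm still just above the pad. The knuckles clear the lid by over 50 mm. Continuing gently.

Emit:
drive_tool --increments '[{"claw": 0,"dx": 0,"dy": 0,"dz": 0.001,"wx": 0,"wy": 0,"wz": 0},{"claw": 0,"dx": 0,"dy": 0,"dz": 0.001,"wx": 0,"wy": 0,"wz": 0},{"claw": 0,"dx": 0,"dy": 0,"dz": 0.001,"wx": 0,"wy": 0,"wz": 0},{"claw": 0,"dx": 0,"dy": 0,"dz": 0.001,"wx": 0,"wy": 0,"wz": 0}]'

```text
t: 6.32
eef_pos: [0.4521, -0.1322, 0.0841]
tool_rot: [-0.0, 0.821, 0.571, -0.0]
contact_force: [0.3, 0.9, -0.7]
gripper_width: 0.002
grasp_force: 0.0
```

Emit:
drive_tool --increments '[{"claw": 0,"dx": 0,"dy": 0,"dz": 0.001,"wx": 0,"wy": 0,"wz": 0},{"claw": 0,"dx": 0,"dy": 0,"dz": 0.001,"wx": 0,"wy": 0,"wz": 0},{"claw": 0,"dx": 0,"dy": 0,"dz": 0.001,"wx": 0,"wy": 0,"wz": 0}]'

```text
t: 6.7
eef_pos: [0.4522, -0.1322, 0.0812]
tool_rot: [0.0, 0.821, 0.571, 0.0]
contact_force: [-0.9, 0.2, 0.7]
gripper_width: 0.0
grasp_force: 0.0
```

Run:
```python
from h import *
p,d=read_camera("side");o=get_obs();print(o["eef_pos"],o["contact_force"],o["joint_torque"].round(2))
print("lid",[world("side",[[u,v]],[d[v,u]])[0,2].round(4) for u,v in((225,221),(229,222),(257,212),(209,172),(240,219))])
for u in(238,241,244):
  for v in range(206,222): print((u,v),p[v,u],world("side",[[u,v]],[d[v,u]]).round(4)[0])
```

```text
[ 0.45206539 -0.13213877  0.081026  ] [-0.12293678 -0.33126629 -0.22425239] [-1.000e-02 -4.382e+01 -2.680e+00 -1.862e+01  1.000e-02  0.000e+00
  0.000e+00]
lid [np.float64(0.0792), np.float64(0.078), np.float64(0.0789), np.float64(0.0791), np.float64(0.0784)]
(238, 206) [62 61 63] [ 0.4427 -0.1415  0.1163]
(238, 207) [60 60 61] [ 0.4425 -0.1416  0.1134]
(238, 208) [60 61 62] [ 0.4429 -0.1409  0.109 ]
(238, 209) [60 61 61] [ 0.443  -0.1406  0.1053]
(238, 210) [55 55 56] [ 0.4438 -0.1393  0.0999]
(238, 211) [52 52 52] [ 0.4441 -0.1386  0.0955]
(238, 212) [50 51 50] [ 0.443  -0.1402  0.0949]
(238, 213) [54 54 54] [ 0.4438 -0.1388  0.0892]
(238, 214) [58 58 60] [ 0.4444 -0.1378  0.0842]
(238, 215) [48 47 47] [ 0.4436 -0.1389  0.0827]
(238, 216) [24 23 22] [ 0.4437 -0.1386  0.0789]
(238, 217) [26 25 22] [ 0.4421 -0.1408  0.0793]
(238, 218) [82 44 27] [ 0.4407 -0.1428  0.0796]
(238, 219) [119  61  32] [ 0.4404 -0.1431  0.0767]
(238, 220) [118  60  31] [ 0.438  -0.1466  0.0796]
(238, 221) [119  61  32] [ 0.4371 -0.1478  0.0784]
(241, 206) [22 21 18] [ 0.4482 -0.1433  0.1137]
(241, 207) [27 
[... 793 characters left out ...]
44 -0.1442  0.1063]
(244, 208) [59 60 60] [ 0.454  -0.1448  0.1041]
(244, 209) [59 59 59] [ 0.4537 -0.1451  0.1014]
(244, 210) [61 62 62] [ 0.4539 -0.1447  0.0975]
(244, 211) [60 60 61] [ 0.4536 -0.1451  0.0949]
(244, 212) [62 63 63] [ 0.4538 -0.1447  0.0909]
(244, 213) [56 57 56] [ 0.4531 -0.1457  0.0893]
(244, 214) [37 37 37] [ 0.4536 -0.145   0.0846]
(244, 215) [20 21 20] [ 0.4541 -0.1441  0.0796]
(244, 216) [52 33 25] [ 0.4524 -0.1465  0.0805]
(244, 217) [98 52 28] [ 0.4513 -0.148   0.0798]
(244, 218) [119  62  34] [ 0.4504 -0.1492  0.0786]
(244, 219) [124  64  32] [ 0.4492 -0.1508  0.0782]
(244, 220) [110  58  33] [ 0.4482 -0.1521  0.0771]
(244, 221) [48 31 22] [ 0.4477 -0.1528  0.0749]
```

Emit:
drive_tool --increments '[{"claw": 0,"dx": 0,"dy": 0,"dz": 0.001,"wx": 0,"wy": 0,"wz": 0},{"claw": 0,"dx": 0,"dy": 0,"dz": 0.001,"wx": 0,"wy": 0,"wz": 0},{"claw": 0,"dx": 0,"dy": 0,"dz": 0.001,"wx": 0,"wy": 0,"wz": 0}]'

```text
t: 7.12
eef_pos: [0.4522, -0.1326, 0.0789]
tool_rot: [0.0, 0.821, 0.571, -0.0]
contact_force: [-2.9, -0.9, 10.1]
gripper_width: 0.004
grasp_force: 4.9
```

Emit:
drive_tool --increments '[{"claw": 0,"dx": 0,"dy": 0,"dz": 0.001,"wx": 0,"wy": 0,"wz": 0},{"claw": 0,"dx": 0,"dy": 0,"dz": 0.001,"wx": 0,"wy": 0,"wz": 0}]'

```text
t: 7.38
eef_pos: [0.452, -0.133, 0.0769]
tool_rot: [0.0, 0.821, 0.571, -0.0]
contact_force: [-3.9, -2.0, 10.0]
gripper_width: -0.004
grasp_force: 5.0
```

Emit:
drive_tool --increments '[{"claw": 0,"dx": 0,"dy": 0,"dz": 0.001,"wx": 0,"wy": 0,"wz": 0},{"claw": 0,"dx": 0,"dy": 0,"dz": 0.001,"wx": 0,"wy": 0,"wz": 0}]'

```text
t: 7.62
eef_pos: [0.4519, -0.1333, 0.0749]
tool_rot: [0.001, 0.821, 0.571, -0.001]
contact_force: [-3.7, -3.4, 10.0]
gripper_width: -0.004
grasp_force: 5.1
```

Contact: the end is sliding at 10 N, as described. I'll press until it stops solid.

Emit:
drive_tool --increments '[{"claw": 0,"dx": 0,"dy": 0,"dz": 0.001,"wx": 0,"wy": 0,"wz": 0},{"claw": 0,"dx": 0,"dy": 0,"dz": 0.001,"wx": 0,"wy": 0,"wz": 0},{"claw": 0,"dx": 0,"dy": 0,"dz": 0.001,"wx": 0,"wy": 0,"wz": 0}]'

```text
t: 8.0
eef_pos: [0.4517, -0.1338, 0.0719]
tool_rot: [0.001, 0.821, 0.571, -0.001]
contact_force: [-3.7, -4.6, 10.0]
gripper_width: 0.001
grasp_force: 5.3
```

Emit:
drive_tool --increments '[{"claw": 0,"dx": 0,"dy": 0,"dz": 0.001,"wx": 0,"wy": 0,"wz": 0},{"claw": 0,"dx": 0,"dy": 0,"dz": 0.001,"wx": 0,"wy": 0,"wz": 0}]'

```text
t: 8.25
eef_pos: [0.4518, -0.1341, 0.0702]
tool_rot: [0.001, 0.821, 0.571, -0.001]
contact_force: [-5.7, -4.3, 19.1]
gripper_width: 0.001
grasp_force: 9.8
```

Emit:
drive_tool --increments '[{"claw": 0,"dx": 0,"dy": 0,"dz": 0.001,"wx": 0,"wy": 0,"wz": 0},{"claw": 0,"dx": 0,"dy": 0,"dz": 0,"wx": 0,"wy": 0,"wz": 0}]'

```text
t: 8.5
eef_pos: [0.4519, -0.1342, 0.0697]
tool_rot: [0.001, 0.821, 0.571, -0.001]
contact_force: [-6.0, -4.0, 21.7]
gripper_width: -0.003
grasp_force: 11.0
```

Emit:
drive_tool --increments '[{"claw": 0,"dx": 0,"dy": 0,"dz": 0.002,"wx": 0,"wy": 0,"wz": 0},{"claw": 0,"dx": 0,"dy": 0,"dz": 0,"wx": 0,"wy": 0,"wz": 0}]'

```text
t: 8.75
eef_pos: [0.4521, -0.1343, 0.0686]
tool_rot: [0.001, 0.821, 0.571, -0.001]
contact_force: [-9.7, -4.4, 32.9]
gripper_width: 0.002
grasp_force: 16.5
```

Solid at 33 N. I'll lift and move over the left pad.

Emit:
drive_tool --increments '[{"claw": 0,"dx": 0,"dy": 0,"dz": -0.005,"wx": 0,"wy": 0,"wz": 0},{"claw": 0,"dx": 0,"dy": 0,"dz": -0.02,"wx": 0,"wy": 0,"wz": 0},{"claw": 0,"dx": 0,"dy": 0,"dz": -0.03,"wx": 0,"wy": 0,"wz": 0},{"claw": 0,"dx": 0.033,"dy": 0,"dz": 0,"wx": 0,"wy": 0,"wz": 0},{"claw": 0,"dx": 0.034,"dy": 0,"dz": 0,"wx": 0,"wy": 0,"wz": 0},{"claw": 0,"dx": 0.033,"dy": 0,"dz": 0,"wx": 0,"wy": 0,"wz": 0},{"claw": 0,"dx": 0,"dy": 0,"dz": 0,"wx": 0,"wy": 0,"wz": 0}]'

```text
t: 9.62
eef_pos: [0.4878, -0.0354, 0.1214]
tool_rot: [-0.0, 0.819, 0.573, 0.001]
contact_force: [-1.2, -0.5, -0.4]
gripper_width: 0.001
grasp_force: 0.0
```

```bash
python3 w.py
python3 - <<'E'
from h import *
for n,b in(("top",(215,185,300,250)),("side",(195,155,275,245))):
    p,d=read_camera(n);analyse(n,p,d,b)
E
```

```text
9.625 [ 0.48779614 -0.03541053  0.12141018] [-1.18617213 -0.53946433 -0.4250481 ] [[ 0.343  0.939  0.001]
 [ 0.939 -0.343  0.001]
 [ 0.002  0.001 -1.   ]] 0.0013344082960362969
to right [-0.1033 -0.0008  0.0012]
to left [-0.003  -0.0006  0.0014]
top lid 35 px 280.9 218.1 W med [ 0.4673 -0.1493  0.0669] mean [ 0.4679 -0.1475  0.0665]
  rect mm ((474.028076171875, -148.1338653564453), (63.79840087890625, 24.326480865478516), 21.543292999267578)
top pad 53 px 279.4 219.0 W med [ 0.4663 -0.1441  0.0682] mean [ 0.4654 -0.1436  0.0679]
side lid 776 px 226.5 189.1 W med [ 0.4584 -0.0605  0.0745] mean [ 0.4663 -0.0661  0.0736]
  rect mm ((467.9468078613281, -87.57723236083984), (139.908447265625, 87.95198059082031), 70.07372283935547)
side pad 226 px 227.0 175.6 W med [ 0.4848 -0.0409  0.0786] mean [ 0.4848 -0.041   0.0785]
side pad 267 px 239.2 215.4 W med [ 0.4496 -0.1335  0.0691] mean [ 0.4501 -0.1333  0.0691]
```

The right pad now reads 0.069 m, down from 0.080. The left pad is at about (0.485,-0.040).

Emit:
drive_tool --increments '[{"claw": 0,"dx": -0.004,"dy": -0.001,"dz": 0.015,"wx": 0,"wy": 0,"wz": 0},{"claw": 0,"dx": 0,"dy": 0,"dz": 0.015,"wx": 0,"wy": 0,"wz": 0},{"claw": 0,"dx": 0,"dy": 0,"dz": 0.006,"wx": 0,"wy": 0,"wz": 0},{"claw": 0,"dx": 0,"dy": 0,"dz": 0.003,"wx": 0,"wy": 0,"wz": 0},{"claw": 0,"dx": 0,"dy": 0,"dz": 0.001,"wx": 0,"wy": 0,"wz": 0},{"claw": 0,"dx": 0,"dy": 0,"dz": 0.001,"wx": 0,"wy": 0,"wz": 0},{"claw": 0,"dx": 0,"dy": 0,"dz": 0.001,"wx": 0,"wy": 0,"wz": 0},{"claw": 0,"dx": 0,"dy": 0,"dz": 0.001,"wx": 0,"wy": 0,"wz": 0}]'

```text
t: 10.72
eef_pos: [0.4851, -0.0417, 0.079]
tool_rot: [0.0, 0.821, 0.571, 0.0]
contact_force: [-1.6, -0.1, 9.2]
gripper_width: 0.002
grasp_force: 4.3
```

Emit:
drive_tool --increments '[{"claw": 0,"dx": 0,"dy": 0,"dz": 0.001,"wx": 0,"wy": 0,"wz": 0},{"claw": 0,"dx": 0,"dy": 0,"dz": 0.001,"wx": 0,"wy": 0,"wz": 0},{"claw": 0,"dx": 0,"dy": 0,"dz": 0.001,"wx": 0,"wy": 0,"wz": 0}]'

```text
t: 11.1
eef_pos: [0.4853, -0.0412, 0.0762]
tool_rot: [0.0, 0.821, 0.572, 0.001]
contact_force: [-2.2, 1.6, 9.5]
gripper_width: -0.004
grasp_force: 4.4
```

Emit:
drive_tool --increments '[{"claw": 0,"dx": 0,"dy": 0,"dz": 0.001,"wx": 0,"wy": 0,"wz": 0},{"claw": 0,"dx": 0,"dy": 0,"dz": 0.001,"wx": 0,"wy": 0,"wz": 0},{"claw": 0,"dx": 0,"dy": 0,"dz": 0.001,"wx": 0,"wy": 0,"wz": 0}]'

```text
t: 11.48
eef_pos: [0.4855, -0.0407, 0.0733]
tool_rot: [0.0, 0.82, 0.572, 0.001]
contact_force: [-1.4, 2.6, 9.5]
gripper_width: 0.001
grasp_force: 4.4
```

Emit:
drive_tool --increments '[{"claw": 0,"dx": 0,"dy": 0,"dz": 0.001,"wx": 0,"wy": 0,"wz": 0},{"claw": 0,"dx": 0,"dy": 0,"dz": 0.001,"wx": 0,"wy": 0,"wz": 0},{"claw": 0,"dx": 0,"dy": 0,"dz": 0.001,"wx": 0,"wy": 0,"wz": 0},{"claw": 0,"dx": 0,"dy": 0,"dz": 0.001,"wx": 0,"wy": 0,"wz": 0}]'

```text
t: 11.98
eef_pos: [0.4857, -0.0401, 0.0693]
tool_rot: [0.0, 0.82, 0.572, 0.001]
contact_force: [-1.2, 4.3, 8.3]
gripper_width: 0.002
grasp_force: 4.6
```

Emit:
drive_tool --increments '[{"claw": 0,"dx": 0,"dy": 0,"dz": 0.001,"wx": 0,"wy": 0,"wz": 0},{"claw": 0,"dx": 0,"dy": 0,"dz": 0,"wx": 0,"wy": 0,"wz": 0}]'

```text
t: 12.22
eef_pos: [0.4858, -0.04, 0.0685]
tool_rot: [0.0, 0.82, 0.572, 0.002]
contact_force: [-2.1, 4.9, 10.2]
gripper_width: -0.002
grasp_force: 5.0
```

Emit:
drive_tool --increments '[{"claw": 0,"dx": 0,"dy": 0,"dz": 0.001,"wx": 0,"wy": 0,"wz": 0},{"claw": 0,"dx": 0,"dy": 0,"dz": 0.001,"wx": 0,"wy": 0,"wz": 0},{"claw": 0,"dx": 0,"dy": 0,"dz": 0,"wx": 0,"wy": 0,"wz": 0}]'

```text
t: 12.6
eef_pos: [0.4861, -0.04, 0.0675]
tool_rot: [0.001, 0.82, 0.572, 0.002]
contact_force: [-5.3, 5.1, 23.2]
gripper_width: 0.001
grasp_force: 11.2
```

Emit:
drive_tool --increments '[{"claw": 0,"dx": 0,"dy": 0,"dz": 0.001,"wx": 0,"wy": 0,"wz": 0},{"claw": 0,"dx": 0,"dy": 0,"dz": 0,"wx": 0,"wy": 0,"wz": 0},{"claw": 0,"dx": 0,"dy": 0,"dz": -0.005,"wx": 0,"wy": 0,"wz": 0},{"claw": 0,"dx": 0,"dy": 0,"dz": -0.02,"wx": 0,"wy": 0,"wz": 0},{"claw": 0,"dx": -0.033,"dy": 0,"dz": 0,"wx": 0,"wy": 0,"wz": 0},{"claw": 0,"dx": -0.034,"dy": 0,"dz": 0,"wx": 0,"wy": 0,"wz": 0},{"claw": 0,"dx": -0.033,"dy": 0,"dz": 0,"wx": 0,"wy": 0,"wz": 0},{"claw": 0,"dx": 0,"dy": 0,"dz": 0,"wx": 0,"wy": 0,"wz": 0}]'

```text
t: 13.6
eef_pos: [0.4486, -0.1383, 0.0891]
tool_rot: [0.0, 0.822, 0.569, -0.001]
contact_force: [-0.5, -0.3, 0.2]
gripper_width: 0.0
grasp_force: 0.0
```

```bash
python3 w.py
python3 - <<'E'
from h import *
p,d=read_camera("side");analyse("side",p,d,(195,155,275,245))
E
```

```text
13.6 [ 0.44855019 -0.13833728  0.08909661] [-0.51527346 -0.31996593  0.21104625] [[ 0.352  0.936 -0.001]
 [ 0.936 -0.352 -0.001]
 [-0.001 -0.    -1.   ]] 0.00040506578524600025
to right [ 0.0068  0.0008 -0.0309]
to left [ 1.071e-01 -1.000e-04 -3.110e-02]
side lid 643 px 233.3 210.4 W med [ 0.4402 -0.1226  0.0655] mean [ 0.4485 -0.1145  0.0668]
  rect mm ((467.79205322265625, -88.24051666259766), (139.9449920654297, 95.1187973022461), 66.50138092041016)
side pad 1099 px 231.1 199.4 W med [ 0.4314 -0.1393  0.1471] mean [ 0.431  -0.1386  0.1418]
```

Emit:
drive_tool --increments '[{"claw": 0,"dx": 0.004,"dy": 0.001,"dz": 0.008,"wx": 0,"wy": 0,"wz": 0},{"claw": 0,"dx": 0,"dy": 0,"dz": 0.006,"wx": 0,"wy": 0,"wz": 0},{"claw": 0,"dx": 0,"dy": 0,"dz": 0.002,"wx": 0,"wy": 0,"wz": 0},{"claw": 0,"dx": 0,"dy": 0,"dz": 0.002,"wx": 0,"wy": 0,"wz": 0},{"claw": 0,"dx": 0,"dy": 0,"dz": 0.001,"wx": 0,"wy": 0,"wz": 0},{"claw": 0,"dx": 0,"dy": 0,"dz": 0.001,"wx": 0,"wy": 0,"wz": 0}]'

```text
t: 14.4
eef_pos: [0.4522, -0.1322, 0.0692]
tool_rot: [0.0, 0.821, 0.571, 0.0]
contact_force: [-0.9, -0.9, -0.2]
gripper_width: 0.001
grasp_force: 0.0
```

Emit:
drive_tool --increments '[{"claw": 0,"dx": 0,"dy": 0,"dz": 0.001,"wx": 0,"wy": 0,"wz": 0},{"claw": 0,"dx": 0,"dy": 0,"dz": 0,"wx": 0,"wy": 0,"wz": 0}]'

```text
t: 14.65
eef_pos: [0.4522, -0.1323, 0.0683]
tool_rot: [0.0, 0.821, 0.571, 0.0]
contact_force: [0.3, 0.5, 1.5]
gripper_width: -0.001
grasp_force: 0.2
```

Emit:
drive_tool --increments '[{"claw": 0,"dx": 0,"dy": 0,"dz": 0.001,"wx": 0,"wy": 0,"wz": 0},{"claw": 0,"dx": 0,"dy": 0,"dz": 0.001,"wx": 0,"wy": 0,"wz": 0},{"claw": 0,"dx": 0,"dy": 0,"dz": 0,"wx": 0,"wy": 0,"wz": 0}]'

```text
t: 15.02
eef_pos: [0.4526, -0.1324, 0.0677]
tool_rot: [0.001, 0.821, 0.571, -0.0]
contact_force: [-5.5, 0.8, 18.9]
gripper_width: -0.001
grasp_force: 9.5
```

The right end stops solid at once, so it is home. I'll lift away and clear to check.

Emit:
drive_tool --increments '[{"claw": 0,"dx": 0,"dy": 0,"dz": 0.001,"wx": 0,"wy": 0,"wz": 0},{"claw": 0,"dx": 0,"dy": 0,"dz": -0.005,"wx": 0,"wy": 0,"wz": 0},{"claw": 0,"dx": 0,"dy": 0,"dz": -0.03,"wx": 0,"wy": 0,"wz": 0},{"claw": 0,"dx": 0,"dy": 0,"dz": -0.04,"wx": 0,"wy": 0,"wz": 0},{"claw": 0,"dx": 0,"dy": 0,"dz": -0.04,"wx": 0,"wy": 0,"wz": 0},{"claw": 0,"dx": 0,"dy": 0,"dz": -0.04,"wx": 0,"wy": 0,"wz": 0},{"claw": 0,"dx": -0.04,"dy": 0,"dz": 0,"wx": 0,"wy": 0,"wz": 0},{"claw": 0,"dx": -0.04,"dy": 0.02,"dz": 0,"wx": 0,"wy": 0,"wz": 0},{"claw": 0,"dx": -0.04,"dy": 0.02,"dz": 0,"wx": 0,"wy": 0,"wz": 0},{"claw": 0,"dx": -0.04,"dy": 0.02,"dz": 0,"wx": 0,"wy": 0,"wz": 0},{"claw": 0,"dx": -0.04,"dy": 0.02,"dz": 0,"wx": 0,"wy": 0,"wz": 0},{"claw": 0,"dx": -0.04,"dy": 0.02,"dz": 0,"wx": 0,"wy": 0,"wz": 0},{"claw": 0,"dx": 0,"dy": 0,"dz": 0,"wx": 0,"wy": 0,"wz": 0}]'

```text
t: 16.65
eef_pos: [0.4613, -0.3959, 0.2195]
tool_rot: [0.0, 0.822, 0.569, -0.001]
contact_force: [1.1, -0.3, -0.7]
gripper_width: -0.001
grasp_force: 0.0
```

Run:
```python
from h import *
for n,b in(("top",(215,185,300,250)),("side",(195,155,275,245))):
    p,d=read_camera(n);analyse(n,p,d,b)
    cv2.imwrite(f"pics/{n}9.png",p[...,::-1])
```

```text
top lid 1441 px 256.4 219.5 W med [ 0.4679 -0.0852  0.0655] mean [ 0.4683 -0.085   0.0655]
  rect mm ((469.1420593261719, -85.1467056274414), (138.89698791503906, 88.55567169189453), 70.32552337646484)
top pad 185 px 237.8 213.8 W med [ 0.4851 -0.0385  0.0676] mean [ 0.4852 -0.0385  0.0676]
top pad 200 px 275.8 224.7 W med [ 0.4506 -0.133   0.0675] mean [ 0.4513 -0.1334  0.0673]
side lid 1807 px 233.3 198.9 W med [ 0.4652 -0.0904  0.0655] mean [ 0.466  -0.0901  0.0655]
  rect mm ((468.3586120605469, -86.70272064208984), (140.26641845703125, 88.36686706542969), 70.2812728881836)
side pad 196 px 227.1 178.4 W med [ 0.4858 -0.0398  0.0675] mean [ 0.4855 -0.0395  0.0674]
side pad 253 px 240.0 215.4 W med [ 0.4521 -0.1337  0.0675] mean [ 0.4519 -0.1334  0.0675]
```

View pics/side9.png

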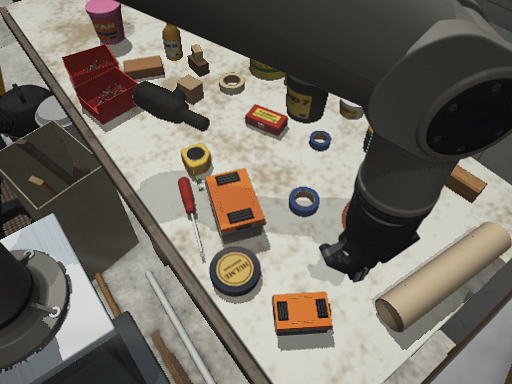

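Both pads read 0.0675 m in both views. The box (235,198) and its neighbours, the tape measure (196,158), tin (235,270) and screwdriver (190,215), are where they were. The arm is clear.

```bash
python3 -c "
from station import *
print(hand_in())"
```

```text
the job is handed in; nothing more can be done
None
```

The lid is pressed home at both ends: both pads measure about 67.5 mm high from both cameras, against 68 mm when seated. The box and its neighbours are where they were, the arm is clear, and the job was handed in at about 17 s with no verdict returned.

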